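# Set the fragile lotus-bud carving on the finishing board

## Task

Pick up the pale, freshly carved lotus-bud finial and stand it upright on the green pad of the finishing board, its whole foot on the pad. The dry carving is brittle, so squeeze it only lightly, do not drop it or press it down hard, and do not knock it over. Leave the dark waxed finial and the chisel where they lie.

Things in the scene. Friction and masses are not known exactly. Their poses are not given: they have to be found in the camera images.
- bud_mid (a point): Pale loose turned-wood finial, about 0.08 kg, upright, 78 mm tall: foot 44 mm across, 9 mm high; 30 mm neck; straight-sided bud 40 mm across from 26 to 53 mm up (grip here), then a tapering tip. The point is on its axis, 39 mm above its underside; z is up its axis. Cracks if the fingers together press it with over 100 N, or it is pressed on the board with over 30 N.
- pad (a point): Centre of the top face of the green pad, a firm round disc 84 mm across and 3 mm thick, on the finishing board, a fixed plywood square 130 mm wide and 20 mm high. The pad's top is 23 mm above the bench; z points up.
- waxed_mid (a point): A dark brown waxed lotus-bud finial, loose, of the same shape and size as the pale one; leave it alone. This point is on its axis, 39 mm above its underside; z points up its axis.
- chisel: A wood chisel lying loose beyond the other things, 207 mm long, 24 mm wide, 22 mm high, brown handle and steel blade; leave it alone. The origin is on its underside where handle meets ferrule; x points along the blade, which ends 97 mm away; the handle reaches 110 mm the other way.
There are look-alikes about, which are no part of the job. Several things look just like the part that bears pad: the one meant starts farthest from the robot's base.

How it is judged:
At the end, for the whole second after the job is handed in: The pale finial stands released and at rest on the green pad, upright within 10 degrees, its axis within 20 mm of the pad's centre (so that its foot is wholly on the pad) (horizontal distance between bud_mid and pad below 0.02 m and z of bud_mid in the frame of pad between 0.034 and 0.044 m and angle between bud_mid's own z axis and vertical below 0.175 rad and linear speed of bud below 0.02 m/s and contact force between the fingers and bud below 0.1 N); the robot touches nothing.
It fails at once if the fingers press on the pale finial with more than 100 N in all (contact force between the fingers and bud above 100 N).
It fails at once if the pale finial is pressed or struck on the finishing board with more than 30 N (contact force between bud and board above 30 N).
It fails at once if the pale finial is dropped or flung (moving faster than 0.45 m/s out of the fingers, a fall of about 10 mm) (contact force between the fingers and bud below 0.05 N and linear speed of bud above 0.45 m/s).
It fails at once if the pale finial is knocked over (tilted more than 50 degrees) (angle between bud_mid's own z axis and vertical above 0.87 rad).
It fails at once if the dark waxed finial or the chisel is moved by more than 20 mm (distance of any of waxed_mid, chisel from where it was at the start of the episode above 0.02 m).
It also fails if it takes over 38 s, if anything falls off the work surface, if the arm or the gripper's body presses on something with over 40 N, if the wrist force passes 120 N, or if a joint passes its speed limit or range.

## Robot

A 6-joint arm with a two-finger parallel gripper is mounted at the origin on the work surface. World frame = base frame: x ahead of the robot, y to its left, z up, the work surface at z = 0. Lengths are in m, angles in rad, forces in N, time in s.
With the tool pointing down it reaches from about 0.375 to 0.75 m from the base axis. Payload 9 kg.
Tool frame: the origin (TCP) lies midway between the tips of the shut fingers; the grasp point (between the pads) lies 19 mm behind it; z points along the fingers, y is the line along which they close (so a half turn about z gives the same grasp; the last joint's range is limited). The gripper opens to 85 mm and grips with 20 to 120 N. Pads are 22 mm wide; open, the fingers measure 114 mm over their backs; the gripper's body (76 mm by 85 mm) begins 54 mm behind the grasp point. The pads swing forward as they close: fully open they stand 13 mm farther back than shut.
Start: joints at [0.941, 0.104, 0.097, 1.564, 0, 1.353], TCP at [0.24, 0.55, 0.207] pointing down, gripper open.
Joint ranges: [-2.99, 2.99], [-0.84, 1.86], [-1.1, 1.16], [-1.84, 2.11], [-1.51, 1.56], [-3.14, 3.14]. Speed limits (rad/s): [2.22, 2.22, 2.57, 3.14, 3.14, 3.14].

## Interface

Orientations are given as [roll, pitch, yaw] about the fixed x, y, z axes, in that order (R = Rz(yaw) Ry(pitch) Rx(roll)).
In Python, from cell import state, read_camera, camera_model, hand_in gives the robot as it stands.
- The arm moves only by the tool step_arm, never from a script. Its argument "plan" is a list of rows, each a list of 3 entries, a list of its own where there are three numbers: the shift along the tool's x, y, z in cm, then the turn, a rotation vector about the tool's x, y, z in rad, then the opening, from -1 (shut) to 1 (fully open), so that 0 is half open. In form: [[[dx, dy, dz], [rx, ry, rz], jaw], ...]. A call has 1 to 5 rows; each row shifts and turns the commanded pose from where the row before left it, along the tool's axes as they then stand; what a row does not reach is not made up. A row lasts 1/10 s, in which the tool goes at most 50 mm and 8.59 degrees, less where a joint would pass 70% of its speed; a pose out of reach is approached as far as the arm can. A call with a gripper value outside its range is refused whole. The fingers move at their own pace and stop on an object; "squeeze" is the grip in N (left out, the last holds). Time passes only in rows, so rows that do not move let the fingers close. It gives the time, the measured TCP pose, the force, the opening and the grip force at its end, in the units of the state.
- state(): the state, without advancing time (a new reading comes with each control period).
- read_camera(name): name is "side" or "top" or "wrist"; returns the picture (420x560x3 uint8, blue, green, red); there is no depth.
- camera_model(name): a dict with "camera_matrix" (3x3 intrinsics, pixels), "cam_to_world" (4x4, takes a point from camera to world coordinates); the wrist camera has in their place "tool_from_camera" (4x4, takes a point from camera to tool coordinates, whose origin is the TCP and whose axes are the flange's). Camera axes: x right, y down, z forward; pixel columns grow to the right and rows downward; lengths in m; the calibration is good to about 2 mm. A picture is of the moment at which its call begins: read the wrist's pose just before it. camera_model takes no time and is no camera call.
- hand_in(): hands the job in; it is judged then, once.
The state is a dict: "time": time; "joints": joint angles; "qd": joint speeds; "joint_efforts": joint torques, N m; "eef_pos": TCP position; "ee_rot": TCP orientation; "wrist_force": force on the tool from outside, world axes, zero at the start; "moment": the same for the moment, N m; "width": finger opening in m; "finger_force": force on a finger pad.
Only numpy, scipy, OpenCV 4.12 (cv2) and the standard library are available. Lean on these libraries where they do the work, as an engineer would, in place of code of your own. Each camera call takes 0.05 s, during which the arm holds its last target. There are 200 camera calls.

## Working session

There is one attempt and no reset: what is moved stays moved. The work goes in short steps, Python scripts to look and compute and a tool call to move; the robot and the scene stay as the last step left them, time stands still between calls to the robot, and variables do not carry over. Pictures are saved under pics/ and viewed, at most 10 in all, crops included, and the job is handed in when it is done.

Besides the shell and the picture viewer there is one more tool, called after ">>>" by a JSON object that holds its "method" and its "body". step_arm: Moves the arm, as the interface text tells. Its arguments: {"type":"object","properties":{"plan":{"type":"array","items":{"type":"array"}},"squeeze":{"type":"number"}},"required":["plan"]}

```bash
mkdir -p pics
cat > h.py <<'E'
import numpy as np, cv2
from cell import state, read_camera, camera_model, hand_in
from scipy.spatial.transform import Rotation as R
def T_tool(s):
    T=np.eye(4); T[:3,:3]=R.from_euler('xyz',s['ee_rot']).as_matrix(); T[:3,3]=s['eef_pos']; return T
def shot(n):
    s=state(); im=read_camera(n); m=camera_model(n)
    C=m['cam_to_world'] if 'cam_to_world' in m else T_tool(s)@np.array(m['tool_from_camera'])
    return im,np.array(m['camera_matrix']),np.array(C)
def ray(K,C,u,v):
    d=C[:3,:3]@np.linalg.solve(K,[u,v,1.]); return C[:3,3],d/np.linalg.norm(d)
def onplane(K,C,u,v,z):
    o,d=ray(K,C,u,v); return o+d*(z-o[2])/d[2]
def proj(K,C,p):
    q=np.linalg.inv(C)@np.append(p,1); q=K@q[:3]; return q[:2]/q[2]
def tri(a,b):
    (o1,d1),(o2,d2)=a,b
    t=np.linalg.lstsq(np.c_[d1,-d2],o2-o1,rcond=None)[0]
    p,q=o1+t[0]*d1,o2+t[1]*d2; return (p+q)/2,np.linalg.norm(p-q)
E
python3 - <<'E'
from h import *
for n in('side','top'):
    im,K,C=shot(n); cv2.imwrite(f'pics/{n}0.png',im); np.savez(f'{n}0.npz',im=im,K=K,C=C); print(n,C.round(3).tolist(),K[0,0])
s=state();print(s)
E
```

```text
side [[0.758, -0.45, 0.471, -0.1], [-0.652, -0.519, 0.552, -0.713], [-0.004, -0.726, -0.688, 0.941], [0.0, 0.0, 0.0, 1.0]] 509.89752274249304
top [[-0.022, -0.997, 0.08, 0.39], [-1.0, 0.023, 0.012, -0.019], [-0.014, -0.08, -0.997, 1.052], [0.0, 0.0, 0.0, 1.0]] 404.3115864941993
{'time': 0.1, 'joints': array([9.41315024e-01, 1.04681497e-01, 9.65766790e-02, 1.56387613e+00,
       6.96819079e-06, 1.35309221e+00]), 'qd': array([ 0.00162919, -0.00078191,  0.00164739, -0.00052074, -0.00109514,
       -0.00034845]), 'joint_efforts': array([ 4.83754469e-03, -5.58205712e+01,  5.04722786e+01,  1.30088063e-02,
       -3.49166021e-04, -1.47479639e-06]), 'eef_pos': array([0.23994971, 0.54959657, 0.20649186]), 'ee_rot': array([-3.14043750e+00, -2.62668407e-04,  2.72981531e+00]), 'wrist_force': array([ 0.99871406, -0.04674282, -0.57926213]), 'moment': array([0.02040342, 0.04897517, 0.01492146]), 'finger_force': 0.0, 'width': 0.08549228213771178}
```

View pics/side0.png

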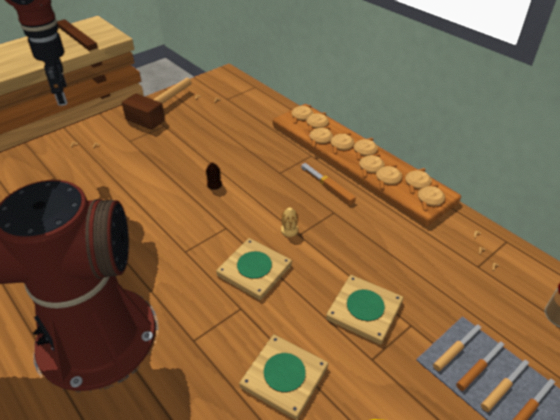

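View pics/top0.png

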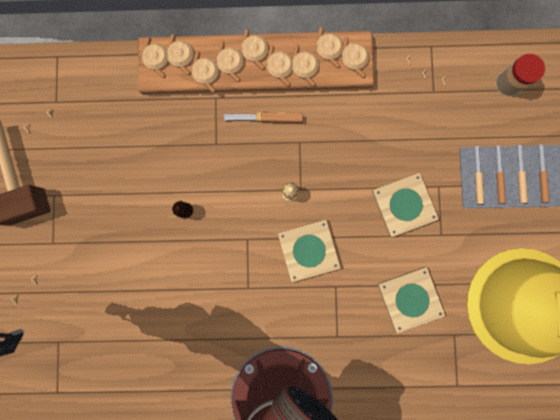

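Top view: pale finial at about (290,191), waxed one (182,209), and pads at (309,250), (406,204) and (412,300). Side view: pale finial at about (290,222), and pads at (255,265), (365,305) and (285,372).

Run:
```python
from h import *
D={n:np.load(n+'0.npz') for n in('side','top')}
pads={}
for n,d in D.items():
    hsv=cv2.cvtColor(d['im'],cv2.COLOR_BGR2HSV)
    m=cv2.inRange(hsv,(65,120,40),(90,255,160))
    N,l,st,c=cv2.connectedComponentsWithStats(m)
    pads[n]=[c[i] for i in range(1,N) if 300<st[i,4]<5000]
    for p in pads[n]:
        w=onplane(d['K'],d['C'],*p,.023); print(n,p.round(1),w.round(4),np.hypot(*w[:2]).round(3))
for p in pads['top']:
    for q in pads['side']:
        r=tri(ray(D['top']['K'],D['top']['C'],*p),ray(D['side']['K'],D['side']['C'],*q))
        if r[1]<.02: print('pad tri',r)
# finial crops
a=cv2.resize(D['side']['im'][190:250,260:320],None,fx=6.5,fy=6.5,interpolation=cv2.INTER_CUBIC)
b=cv2.resize(D['top']['im'][165:225,260:320],None,fx=6.5,fy=6.5,interpolation=cv2.INTER_CUBIC)
cv2.imwrite('pics/crop.png',np.hstack([a,b]))
```

```text
side [254.  264.5] [ 0.3694 -0.0815  0.023 ] 0.378
side [365.3 305. ] [ 0.4807 -0.331   0.023 ] 0.584
side [284.1 372.1] [ 0.2406 -0.3352  0.023 ] 0.413
```

View pics/crop.png

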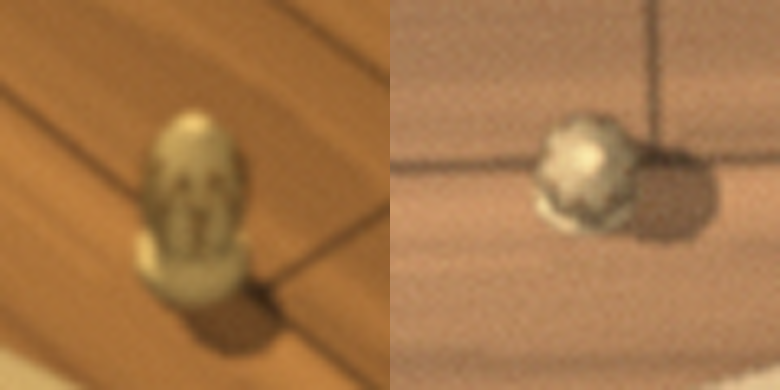

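The crop shows the pale finial standing upright. Its tip is at side (290,207.7) and top (290.3,188.8). The foot is centred near side (289.5,230).

Run:
```python
from h import *
D={n:np.load(n+'0.npz') for n in('side','top')}
r=lambda n,u,v: ray(D[n]['K'],D[n]['C'],u,v)
P=lambda n,u,v,z: onplane(D[n]['K'],D[n]['C'],u,v,z).round(4)
print('tip',tri(r('side',290,207.7),r('top',290.3,188.8)),P('side',290,207.7,.078),P('top',290.3,188.8,.078))
print('foot',P('side',289.5,229.5,.005),'bud top',P('top',290.2,191,.053))
hsv=cv2.cvtColor(D['top']['im'],cv2.COLOR_BGR2HSV); print(hsv[204,406])
m=cv2.inRange(hsv,(60,100,30),(95,255,200));N,l,st,c=cv2.connectedComponentsWithStats(m)
for i in range(1,N):
    if 300<st[i,4]<5000: print(c[i],P('top',*c[i],.023))
print('pad',tri(r('side',365.3,305),r('top',406.5,204.5)))
print('waxed',P('top',182,209,.039)); print('chisel',P('top',225,117,.01),P('top',302,118,.01))
print(camera_model('wrist'))
```

```text
tip (array([ 0.52176816, -0.03572311,  0.08037906]), np.float64(0.0018584171231702143)) [ 0.5243 -0.0343  0.078 ] [ 0.5213 -0.0352  0.078 ]
foot [ 0.5215 -0.0371  0.005 ] bud top [ 0.5192 -0.0353  0.053 ]
[ 74 101 139]
[405.74814815 204.10185185] [ 0.4825 -0.329   0.023 ]
[308.75186567 250.59328358] [ 0.37  -0.079  0.023]
[411.92091388 300.05975395] [ 0.2415 -0.3332  0.023 ]
pad (array([ 0.48134534, -0.33095713,  0.02236836]), np.float64(0.00040964549964945277))
waxed [0.4817 0.2385 0.039 ]
chisel [0.7256 0.1314 0.01  ] [ 0.7175 -0.0717  0.01  ]
{'camera_matrix': array([[292.06382746,   0.        , 281.13841907],
       [  0.        , 292.06382746, 210.8236333 ],
       [  0.        ,   0.        ,   1.        ]]), 'tool_from_camera': array([[-9.13758680e-04, -9.54963888e-01, -2.96720638e-01,
         7.59340883e-02],
       [ 9.99999580e-01, -8.91641670e-04, -2.09869798e-04,
         1.57589585e-03],
       [-6.41504065e-05, -2.96720705e-01,  9.54964302e-01,
        -1.67179743e-01],
       [ 0.00000000e+00,  0.00000000e+00,  0.00000000e+00,
         1.00000000e+00]])}
```

>>> {"method": "step_arm", "body": {"plan": [[[-3.3,-2.8,0],[0,0,0],1],[[-3.3,-2.8,0],[0,0,0],1],[[-3.3,-2.8,0],[0,0,0],1],[[-3.3,-2.8,0],[0,0,0],1],[[-3.3,-2.8,0],[0,0,0],1]], "squeeze": 25}}

```text
time: 0.6
eef_pos: [0.3355, 0.3539, 0.2068]
ee_rot: [-3.141, -0.0, 2.73]
wrist_force: [1.9, -0.3, -0.1]
width: 0.0852
finger_force: 0.0
```

>>> {"method": "step_arm", "body": {"plan": [[[-3.3,-2.8,0],[0,0,0],1],[[-3.3,-2.8,0],[0,0,0],1],[[-3.3,-2.8,0],[0,0,0],1],[[-3.3,-2.8,0],[0,0,0],1],[[-3.3,-2.8,0],[0,0,0],1]]}}

```text
time: 1.1
eef_pos: [0.4308, 0.1595, 0.207]
ee_rot: [3.141, -0.0, 2.73]
wrist_force: [1.3, 0.5, 0.3]
width: 0.0854
finger_force: 0.0
```

>>> {"method": "step_arm", "body": {"plan": [[[-3.3,-2.8,0],[0,0,0],1],[[-3.3,-2.8,0],[0,0,0],1],[[-3.3,-2.8,0],[0,0,0],1],[[0,0,0],[0,0,0],1],[[0,0,0],[0,0,0],1]]}}

```text
time: 1.6
eef_pos: [0.4874, 0.0439, 0.2067]
ee_rot: [3.142, -0.001, 2.728]
wrist_force: [-1.3, 1.1, -0.0]
width: 0.0856
finger_force: 0.0
```

Run:
```python
from h import *
im,K,C=shot('wrist'); cv2.imwrite('pics/w1.png',im); np.savez('w1.npz',im=im,K=K,C=C)
print(state()['eef_pos'],proj(K,C,[.5215,-.0355,.078]),proj(K,C,[.5215,-.0355,0]))
```

```text
[0.48721832 0.04482733 0.20690271] [226.57898544 251.63607307] [236.77973134 227.10179277]
```

>>> {"method": "step_arm", "body": {"plan": [[[-2.0,-1.9,0],[0,0,0],1],[[-2.0,-2.0,0],[0,0,0],1],[[-2.0,-2.0,0],[0,0,0],1],[[0,0,0],[0,0,0],1]]}}

```text
time: 2.05
eef_pos: [0.5194, -0.0345, 0.2068]
ee_rot: [-3.141, -0.0, 2.729]
wrist_force: [-0.5, 0.3, -0.3]
width: 0.0856
finger_force: 0.0
```

Run:
```python
from h import *
im,K,C=shot('wrist'); np.savez('w2.npz',im=im,K=K,C=C)
print(state()['eef_pos'],proj(K,C,[.5215,-.0355,.078]),proj(K,C,[.5215,-.0355,0]))
a=cv2.resize(np.load('w1.npz')['im'],(400,300));b=im
b=cv2.copyMakeBorder(cv2.resize(b,(400,300)),0,0,0,0,0)
cv2.imwrite('pics/w12.png',np.hstack([a,b]))
```

```text
[ 0.51885046 -0.03316103  0.20699621] [279.63004477 198.35096752] [279.94371258 183.02483995]
```

View pics/w12.png

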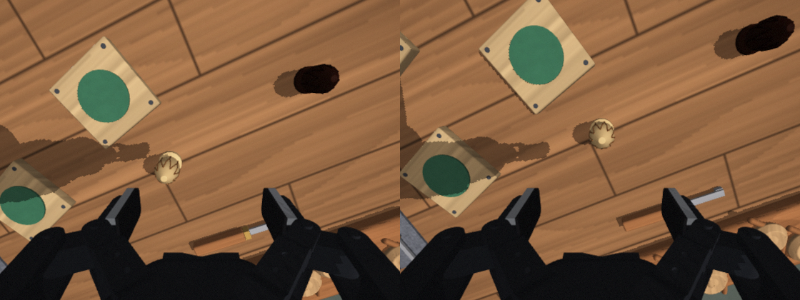

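The two wrist views show the pale finial at about (234,240) in view 1 and (282,188) in view 2, close to prediction. Next I zoom in for the tip and edges.

Run:
```python
from h import *
o=[]
for n,(x,y) in(('w1',(205,205)),('w2',(252,158))):
    im=np.load(n+'.npz')['im']; o.append(cv2.resize(im[y:y+60,x:x+60],None,fx=6.5,fy=6.5,interpolation=cv2.INTER_CUBIC))
cv2.imwrite('pics/w12c.png',np.hstack(o))
```

```text
(no output)
```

View pics/w12c.png

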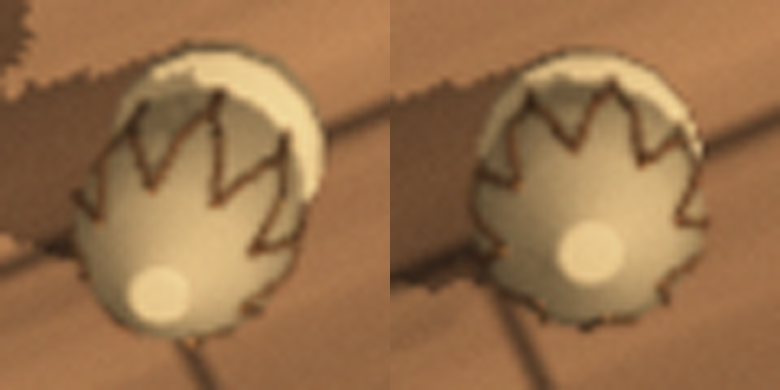

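The tip shows clearly at (229.3,250.2) in view 1 and (282.8,196.8) in view 2. The foot centre is near (282.6,183) in view 2.

Run:
```python
from h import *
a,b=[np.load(n+'.npz') for n in('w1','w2')]
print(tri(ray(a['K'],a['C'],229.3,250.2),ray(b['K'],b['C'],282.8,196.8)))
print(onplane(a['K'],a['C'],229.3,250.2,.078),onplane(b['K'],b['C'],282.8,196.8,.078),onplane(b['K'],b['C'],282.6,183,.005))
s=state();T=T_tool(s);print(s['eef_pos'],T[:3,:2].T@(np.array([.5205,-.037,0])-[*s['eef_pos'][:2],0]))
```

```text
(array([ 0.52111278, -0.03178113,  0.07840044]), np.float64(0.00018482453134090516))
[ 0.52116123 -0.03195474  0.078     ] [ 0.52129692 -0.03178845  0.078     ] [ 0.52189127 -0.03191992  0.005     ]
[ 0.51885046 -0.03316103  0.20699621] [-0.00304857 -0.00285743]
```

>>> {"method": "step_arm", "body": {"plan": [[[-0.2,0.15,2.5],[0,0,0],1],[[0,0,3],[0,0,0],1],[[0,0,3],[0,0,0],1],[[0,0,2.5],[0,0,0],1],[[0,0,1.5],[0,0,0],1]]}}

```text
time: 2.6
eef_pos: [0.52, -0.0308, 0.0802]
ee_rot: [3.141, -0.002, 2.732]
wrist_force: [0.3, 0.8, -0.0]
width: 0.0855
finger_force: 0.0
```

>>> {"method": "step_arm", "body": {"plan": [[[0,0,2],[0,0,0],1],[[0,0,2],[0,0,0],1],[[0,0,1.5],[0,0,0],1],[[0,0,0.7],[0,0,0],1],[[0,0,0],[0,0,0],1]]}}

```text
time: 3.1
eef_pos: [0.5209, -0.0324, 0.0197]
ee_rot: [3.142, -0.001, 2.73]
wrist_force: [0.0, 0.1, 0.5]
width: 0.0855
finger_force: 0.0
```

>>> {"method": "step_arm", "body": {"plan": [[[0,0,0.3],[0,0,0],0.6],[[0,0,0],[0,0,0],0.3],[[0,0,0],[0,0,0],0.15],[[0,0,0],[0,0,0],0.1],[[0,0,0],[0,0,0],0.05]], "squeeze": 22}}

```text
time: 3.6
eef_pos: [0.5216, -0.033, 0.0175]
ee_rot: [3.141, 0.0, 2.73]
wrist_force: [0.2, -0.4, -0.3]
width: 0.0446
finger_force: 0.0
```

>>> {"method": "step_arm", "body": {"plan": [[[0,0,0],[0,0,0],0.0],[[0,0,0],[0,0,0],-0.05],[[0,0,0],[0,0,0],-0.1],[[0,0,0],[0,0,0],-0.2],[[0,0,0],[0,0,0],-0.3]]}}

```text
time: 4.1
eef_pos: [0.5216, -0.0331, 0.0175]
ee_rot: [-3.141, 0.0, 2.73]
wrist_force: [-1.2, -1.1, 3.3]
width: 0.0386
finger_force: 22.3
```

>>> {"method": "step_arm", "body": {"plan": [[[0,0,-0.5],[0,0,0],-0.3],[[0,0,-1],[0,0,0],-0.3],[[0,0,-2],[0,0,0],-0.3],[[0,0,-3],[0,0,0],-0.3],[[0,0,-3],[0,0,0],-0.3]]}}

```text
time: 4.6
eef_pos: [0.521, -0.0326, 0.1136]
ee_rot: [3.141, -0.001, 2.73]
wrist_force: [0.2, -0.7, -0.2]
width: 0.0383
finger_force: 22.3
```

>>> {"method": "step_arm", "body": {"plan": [[[-0.5,-1.5,-1.5],[0,0,0],-0.3],[[-1,-3,0],[0,0,0],-0.3],[[-1,-4,0],[0,0,0],-0.3],[[-1,-4,0],[0,0,0],-0.3],[[-1,-4,0],[0,0,0],-0.3]]}}

```text
time: 5.1
eef_pos: [0.4963, -0.2035, 0.128]
ee_rot: [3.141, 0.001, 2.73]
wrist_force: [0.2, 0.5, -1.0]
width: 0.0383
finger_force: 22.3
```

>>> {"method": "step_arm", "body": {"plan": [[[-0.7,-3,0],[0,0,0],-0.3],[[-0.3,-1.5,0],[0,0,0],-0.3],[[0,0,0],[0,0,0],-0.3],[[0,0,0],[0,0,0],-0.3]]}}

```text
time: 5.5
eef_pos: [0.4878, -0.2466, 0.1274]
ee_rot: [3.141, -0.0, 2.73]
wrist_force: [0.2, 0.8, -1.0]
width: 0.0385
finger_force: 22.4
```

Run:
```python
from h import *
im,K,C=shot('wrist'); np.savez('w3.npz',im=im,K=K,C=C); cv2.imwrite('pics/w3.png',im)
s=state(); print(s['eef_pos'],s['width'],s['finger_force'],proj(K,C,[.4815,-.33,.023]))
hsv=cv2.cvtColor(im,cv2.COLOR_BGR2HSV)
m=cv2.inRange(hsv,(60,80,20),(95,255,220));N,l,st,c=cv2.connectedComponentsWithStats(m)
for i in range(1,N):
    if st[i,4]>500: print(c[i],st[i],onplane(K,C,*c[i],.023))
```

```text
[ 0.48799465 -0.24624219  0.12735085] 0.03862948108977816 22.37696022464661 [200.05588613 229.31448395]
[60.81325301  9.66733601] [  17    0   85   25 1494] [ 0.27062315 -0.34260435  0.023     ]
[412.94607432  19.07739592] [ 364    0  103   47 3579] [ 0.39020497 -0.08572443  0.023     ]
[203.00818394 226.27552611] [ 162  187   84   79 5132] [ 0.47983598 -0.32579376  0.023     ]
```

View pics/w3.png

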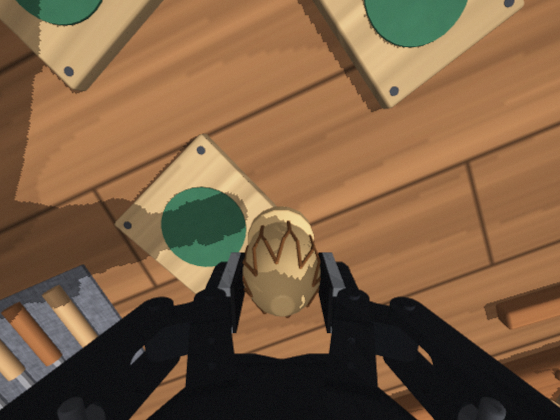

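The picture shows the bud held upright, with its tip at (283,303). The target pad is centred at (203,226).

>>> {"method": "step_arm", "body": {"plan": [[[-0.7,-2.2,0],[0,0,0],-0.3],[[-1,-3,0],[0,0,0],-0.3],[[-0.6,-1.7,0],[0,0,0],-0.3],[[-0.2,-0.8,1],[0,0,0],-0.3],[[0,0,2],[0,0,0],-0.3]]}}

```text
time: 6.05
eef_pos: [0.4806, -0.3288, 0.0977]
ee_rot: [-3.141, 0.002, 2.729]
wrist_force: [-0.3, -0.1, -1.5]
width: 0.0387
finger_force: 22.5
```

>>> {"method": "step_arm", "body": {"plan": [[[0,0,2],[0,0,0],-0.3],[[0,0,1.2],[0,0,0],-0.3],[[0,0,0.8],[0,0,0],-0.3],[[0,0,0],[0,0,0],-0.3],[[0,0,0],[0,0,0],-0.3]]}}

```text
time: 6.55
eef_pos: [0.4802, -0.3279, 0.0578]
ee_rot: [-3.142, 0.001, 2.73]
wrist_force: [0.6, -0.9, -0.5]
width: 0.0387
finger_force: 22.4
```

Run:
```python
from h import *
d=np.load('w3.npz'); p=np.array([.48799,-.24624,.12735+.061]); print('tip pred w3',proj(d['K'],d['C'],p))
im,K,C=shot('side'); s=state(); print(s['eef_pos'],s['wrist_force'],s['finger_force'])
cv2.imwrite('pics/s4.png',cv2.resize(im[240:360,290:450],None,fx=4,fy=4,interpolation=cv2.INTER_CUBIC))
```

```text
tip pred w3 [278.64425849 307.34665524]
[ 0.48033603 -0.32820955  0.05813704] [ 0.3685535   0.25455333 -0.47378885] 22.430812159145717
```

View pics/s4.png

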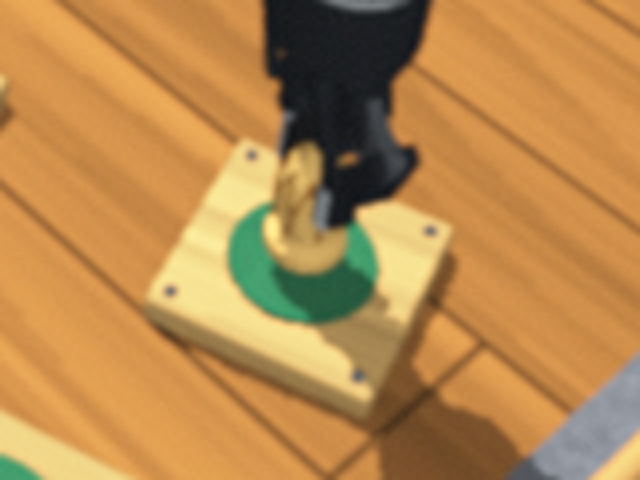

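The side view shows the bud upright just above the middle of the pad, with its foot around (307,250) in the crop. I'll lower it slowly and watch the force.

>>> {"method": "step_arm", "body": {"plan": [[[0,0,0.6],[0,0,0],-0.3],[[0,0,0.5],[0,0,0],-0.3],[[0,0,0.3],[0,0,0],-0.3],[[0,0,0],[0,0,0],-0.3],[[0,0,0],[0,0,0],-0.3]]}}

```text
time: 7.1
eef_pos: [0.4798, -0.3279, 0.0431]
ee_rot: [3.141, -0.0, 2.73]
wrist_force: [0.2, -1.0, -1.1]
width: 0.0385
finger_force: 22.4
```

>>> {"method": "step_arm", "body": {"plan": [[[0,0,0.1],[0,0,0],-0.3],[[0,0,0],[0,0,0],-0.3],[[0,0,0.1],[0,0,0],-0.3],[[0,0,0],[0,0,0],-0.3]]}}

```text
time: 7.5
eef_pos: [0.4798, -0.3279, 0.0411]
ee_rot: [3.141, -0.0, 2.73]
wrist_force: [-0.3, 0.1, -0.7]
width: 0.0386
finger_force: 22.4
```

>>> {"method": "step_arm", "body": {"plan": [[[0,0,0.05],[0,0,0],-0.3],[[0,0,0],[0,0,0],-0.3],[[0,0,0],[0,0,0],-0.3]]}}

```text
time: 7.8
eef_pos: [0.4798, -0.3279, 0.0407]
ee_rot: [3.142, -0.0, 2.73]
wrist_force: [-0.2, 0.0, -0.6]
width: 0.0384
finger_force: 22.4
```

>>> {"method": "step_arm", "body": {"plan": [[[0,0,0.05],[0,0,0],-0.3],[[0,0,0],[0,0,0],-0.3],[[0,0,0],[0,0,0],-0.3]]}}

```text
time: 8.1
eef_pos: [0.48, -0.3281, 0.0405]
ee_rot: [-3.142, 0.0, 2.73]
wrist_force: [-0.6, 0.5, 2.3]
width: 0.0385
finger_force: 22.7
```

>>> {"method": "step_arm", "body": {"plan": [[[0,0,0],[0,0,0],-0.05],[[0,0,0],[0,0,0],0.05],[[0,0,0],[0,0,0],0.3],[[0,0,0],[0,0,0],0.7],[[0,0,0],[0,0,0],1]]}}

```text
time: 8.6
eef_pos: [0.4798, -0.3279, 0.0401]
ee_rot: [3.141, -0.0, 2.73]
wrist_force: [-0.2, 0.2, -0.2]
width: 0.0819
finger_force: 0.0
```

>>> {"method": "step_arm", "body": {"plan": [[[0,0,0],[0,0,0],1],[[0,0,0],[0,0,0],1],[[0,0,-1],[0,0,0],1],[[0,0,-2],[0,0,0],1],[[0,0,-2.5],[0,0,0],1]]}}

```text
time: 9.1
eef_pos: [0.4794, -0.3275, 0.0956]
ee_rot: [3.141, -0.001, 2.73]
wrist_force: [-0.0, -0.1, 0.4]
width: 0.0853
finger_force: 0.0
```

>>> {"method": "step_arm", "body": {"plan": [[[0,0,-3],[0,0,0],1],[[0,0,-3],[0,0,0],1],[[0,0,-3],[0,0,0],1],[[0,0,0],[0,0,0],1],[[0,0,0],[0,0,0],1]]}}

```text
time: 9.6
eef_pos: [0.4803, -0.3284, 0.1864]
ee_rot: [-3.141, 0.002, 2.73]
wrist_force: [0.2, 0.5, 0.0]
width: 0.0852
finger_force: 0.0
```

Run:
```python
from h import *
im,K,C=shot('wrist'); im2,K2,C2=shot('side'); print(state()['eef_pos'],proj(K,C,[.48,-.328,.101]),proj(K,C,[.48,-.328,.023]))
a=cv2.resize(im[60:300,180:380],(400,480)); b=cv2.resize(im2[240:360,315:415],(400,480))
cv2.imwrite('pics/end.png',np.hstack([a,b]))
```

```text
[ 0.47953014 -0.32761089  0.18437402] [279.79189521 207.53015415] [280.13209395 188.1371821 ]
```

View pics/end.png

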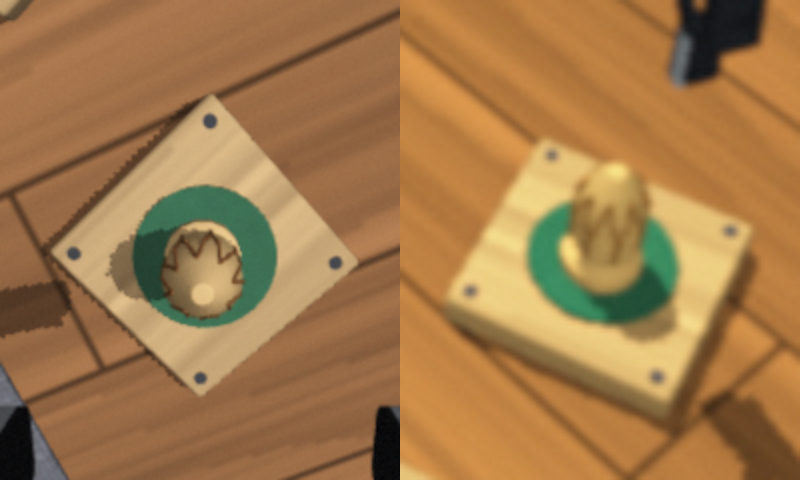

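Both views show the finial upright and released, with its foot in the middle of the pad and the gripper clear.

```bash
python3 -c "
from cell import hand_in; print(hand_in())"
```

```text
the job is handed in; nothing more can be done
None
```

The pale finial stands upright and released near the middle of the green pad on the farthest board. The gripper is clear and the job was handed in at about 10 s; the hand-in returned no verdict.

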